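# Open the tyre-line air valve past the locking bar

### The arm

A 6-joint arm with a two-finger parallel gripper is mounted at the origin on the work surface. World frame = base frame: x ahead of the robot, y to its left, z up, the work surface at z = 0. Lengths are in m, angles in rad, forces in N, time in s.
With the tool pointing down it reaches from about 0.375 to 0.9 m from the base axis. Payload 3.1 kg.
Tool frame: the origin (TCP) lies between the finger pads; the fingertips stand 22 mm ahead of it and the grasp point (between the pads) lies 3 mm ahead of it; z points along the fingers, y is the line along which they close (so a half turn about z gives the same grasp; the last joint's range is limited). The gripper opens to 87 mm and grips with 3 to 60 N. Pads are 19 mm wide; open, the fingers measure 117 mm over their backs; the gripper's body (75 mm by 190 mm) begins 51 mm behind the grasp point.
Start: joints at [-1.3, 0.527, 1.433, -0, 1.181, -0.178], TCP at [0.271, -0.563, 0.245] pointing down, gripper open.
Joint ranges: [-3.08, 3.08], [-0.75, 2.2], [0.22, 2.44], [-1.43, 4.57], [0, 2.65], [-2.85, 2.85]. Speed limits (rad/s): [2.79, 2.79, 3.14, 3.14, 3.14, 3.14].

### API

Orientations are given as a unit quaternion [x, y, z, w].
In Python, from rig import robot gives the robot as it stands.
- The arm moves only by the tool move_arm, never from a script. Its argument "series" is text: rows parted by semicolons, each of 6 numbers parted by spaces: the shift along the tool's x, y, z in mm, then the turn, a rotation vector about the tool's x, y, z in degrees. In form: dx dy dz ax ay az; .... A call has 1 to 8 rows; each row is the pose to reach, as a shift and turn from the pose commanded when the call began, along the tool's axes at that moment; what a row does not reach only later rows make up. A row lasts 1/12 s, in which the tool goes at most 41.7 mm and 7.16 degrees, less where a joint would pass 70% of its speed; a pose out of reach is approached as far as the arm can. A call with a gripper value outside its range is refused whole. "jaw" is the opening, from 0 (shut) to 1 (fully open), set as the call begins (left out, the last holds). The fingers move at their own pace and stop on an object; "newtons" is the grip in N (left out, the last holds). Time passes only in rows, so rows that repeat a pose let the fingers close. It gives the time, the measured TCP pose, the force, the opening and the grip force at its end, in the units of the state.
- robot.get_obs(): the state, without advancing time (a new reading comes with each control period).
- robot.camera(name): name is "side" or "top"; returns a dict with "img" (400x640x3 uint8, red, green, blue), "mtx" (3x3 intrinsics, pixels), "world_to_cam" (4x4, takes a point from world to camera coordinates). Camera axes: x right, y down, z forward; pixel columns grow to the right and rows downward; lengths in m; the calibration is good to about 2 mm. A picture is of the moment at which its call begins. There is no depth.
- robot.hand_in(): hands the job in; it is judged then, once.
Trained networks look in a picture, given as the dict that the camera call returned (one of the last four; its "shot" number tells which), for a name from the list of things; names that differ only in an ending like _2 or _b are one class to them, and where a whole thing is asked for, a point or a joint stands for the part that bears it (a point fixed in the world has none). Each returns a list of dicts, best first, with "p" (0 to 1); they miss things now and then, are a little off and sometimes report something else, mostly with a low value. They report only what shows in the picture. A call takes as long as a camera call.
- robot.search_frame(picture, thing): "xyz" ([x, y, z] in m, in world coordinates, good to about 4 mm: the middle of the surface that is visible of it).
- robot.tip_of(picture, thing): "xyz" ([x, y, z] in m, in world coordinates, good to about 4 mm: a listed point, or the origin of a listed thing).
The state is a dict: "time": time; "q": joint angles; "joint_velocities": joint speeds; "joint_torque": joint torques, N m; "position": TCP position; "tool_rot": TCP orientation; "ft_force": force on the tool from outside, world axes, zero at the start; "moment": the same for the moment, N m; "grip_width": finger opening in m; "grip_force": force on a finger pad.
Only numpy, scipy, OpenCV 4.12 (cv2) and the standard library are available. Lean on these libraries where they do the work, as an engineer would, in place of code of your own. Each camera call takes 0.05 s, during which the arm holds its last target. There are 200 camera calls.

### The job

The tyre needs air: open the valve with the T-shaped handle on the bench's air manifold by throwing its lever fully over to the other side. Both levers are blocked by the steel locking bar that lies across them, so first slide the bar by its upright post along the manifold, away from the T-handled lever, until it no longer stands before that lever. Leave the ball-topped lever shut, then let go.

Things in the scene. Friction and masses are not known exactly. Their poses are not given: they have to be found in the camera images.
- manifold: Air manifold: aluminium block fixed on the bench, 110 (x) x 270 (y) x 70 mm high, origin at the centre of its underside; its +x side (brass outlets) looks away from the robot, give or take its yaw of up to 0.4 rad. Two lever valves stand out of its top at 75 mm either side of its middle (manifold y = +75 or -75 mm; which lever is on which side changes), and a steel locking bar lies along y across their +x side.
- tee_grip (a point): Centre of the T handle: a plain steel crossbar 68 mm long (along the manifold's y), 16 mm thick, on top of a 12 mm round stem, 105 mm from the lever's pivot. Shut, it stands 50 mm to the -x side of the pivot line, 147 mm above the bench; open, 50 mm to the +x side at the same height; 160 mm high when passing upright.
- tee_lever (a joint): Angle of the T-handled lever: joint 0 = shut (leaning 0.5 rad towards the manifold's -x side), 1.0 rad = fully open (leaning 0.5 rad towards its +x side, end stop); pivot line parallel to the manifold's y, 55 mm above the bench over the middle of the block; it stays where left and takes 2 to 4 N to throw; with the bar before it, it stops after about 0.1 rad.
- ball_grip (a point): Centre of the steel ball, 34 mm across, on top of the other lever, which is otherwise like the T-handled one (same stem, length and pivot line).
- ball_lever (a joint): Angle of the ball-topped lever: as for the T-handled lever, 0 = shut, 1.0 rad = open.
- bar_post (a point): Middle of the free length of the locking bar's upright round steel post, 16 mm across, its free length from 97 to 152 mm above the bench (this point: 128 mm), 33 mm to the +x side of the lever pivots. The bar is 176 mm long (88 mm either side of the post, along the manifold's y), 12 mm thick with a 22 mm wide top flange, 73 to 97 mm above the bench, so that in its middle position it covers both levers; its axes are the manifold's.
- lock_bar (a joint): Slide of the locking bar along the manifold's y: about 0 = middle, blocking both levers; end stops at -0.04 and +0.04 m. A lever's stem passes when the bar has moved away from it by 20 mm or more. Slides with about 3 N and stays where left; it cannot pass a lever that is thrown.

How it is judged:
On the way, in this order (a step that is already met when the one before it is completed fails the run):
1. the locking bar is slid clear of the T-handled lever while that lever is still shut ((y of tee_grip in the frame of bar_post above 0.094 m or y of tee_grip in the frame of bar_post below -0.094 m) and value of joint tee_lever below 0.3 rad), for 0.1 s.
2. the T-handled lever is thrown open (value of joint tee_lever above 0.85 rad), for 0.1 s.
At the end, for the whole second after the job is handed in: the T-handled lever is fully open (above 0.85 of 1.0 rad) and at rest, the ball-topped lever is shut (below 0.15 rad), and the locking bar stays clear of the T-handled lever (its post at least 90 mm from it along the manifold) (value of joint tee_lever above 0.85 rad and value of joint ball_lever below 0.15 rad and (y of tee_grip in the frame of bar_post above 0.09 m or y of tee_grip in the frame of bar_post below -0.09 m) and velocity of joint tee_lever between -0.05 and 0.05 rad/s); the robot touches nothing.
It fails at once if the ball-topped lever is opened (value of joint ball_lever above 0.3 rad).
It also fails if it takes over 42 s, if anything falls off the work surface, if the arm or the gripper's body presses on something with over 40 N, if the wrist force passes 120 N, or if a joint passes its speed limit or range.

## Working session

There is one attempt and no reset: what is moved stays moved. The work goes in short steps, Python scripts to look and compute and a tool call to move; the robot and the scene stay as the last step left them, time stands still between calls to the robot, and variables do not carry over. Pictures are saved under pics/ and viewed, at most 10 in all, crops included, and the job is handed in when it is done.

Besides the shell and the picture viewer there is one more tool, called by a JSON object that holds its "api" and its "payload". move_arm: Moves the arm, as the interface text tells. Its arguments: {"type":"object","properties":{"series":{"type":"string"},"jaw":{"type":"number"},"newtons":{"type":"number"}},"required":["series"]}

```bash
mkdir -p pics
python3 - <<'E'
from rig import robot
import cv2,numpy as np
for n in("top","side"):
    p=robot.camera(n); cv2.imwrite(f"pics/{n}0.png",p["img"][:,:,::-1])
    for t in("tee_grip","ball_grip","bar_post","manifold"):
        print(n,t,[(np.round(d["xyz"],4).tolist(),round(d["p"],2)) for d in robot.tip_of(p,t)[:2]])
o=robot.get_obs();print(o["time"],o["position"],o["tool_rot"],o["q"],o["grip_width"])
E
```

```text
top tee_grip [([0.5159, -0.0279, 0.1496], 0.68)]
top ball_grip [([0.5114, -0.1806, 0.1491], 0.96)]
top bar_post [([0.5984, -0.1002, 0.1312], 0.65)]
top manifold [([0.5633, -0.1069, -0.0055], 0.64)]
side tee_grip [([0.5188, -0.0252, 0.1502], 0.84)]
side ball_grip [([0.5131, -0.1766, 0.1486], 0.82)]
side bar_post [([0.5972, -0.1088, 0.1292], 0.97), ([0.5674, -0.1035, -0.0032], 0.63)]
side manifold [([0.5649, -0.1075, -0.0021], 0.63), ([0.5174, -0.0306, 0.1484], 0.44)]
0.5 [ 0.27116658 -0.56303592  0.24452796] [ 9.74924532e-01  2.22535735e-01 -2.62660385e-05 -4.84531331e-05] [-1.30050901e+00  5.27498927e-01  1.43276612e+00 -5.19192557e-05
  1.18142682e+00 -1.78522287e-01] 0.08664255461880868
```

View pics/top0.png

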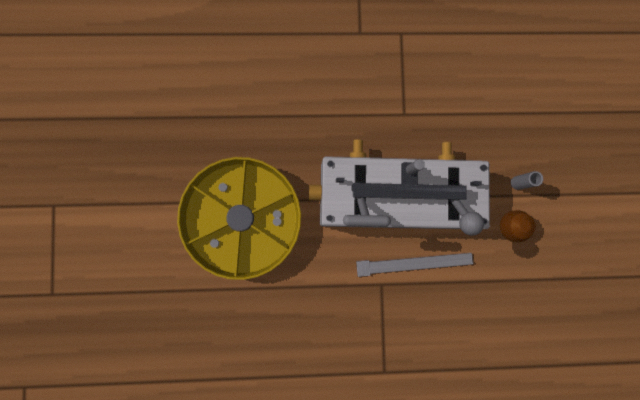

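View pics/side0.png

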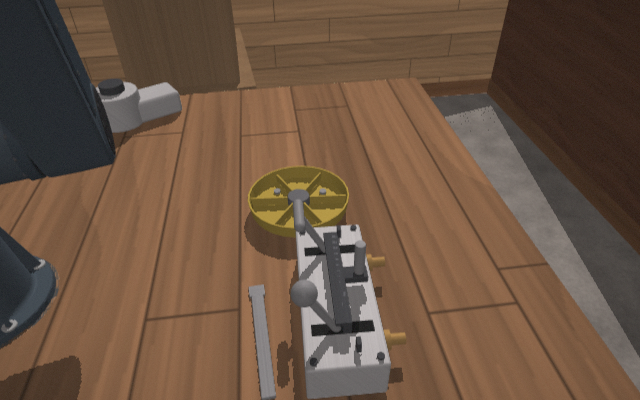

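The top view shows the tee crossbar at (367,220), the ball at (471,224) and the post at (415,167). Image up is +x and left is +y, so the tee is on the +y side and the manifold's yaw is about -0.02. The side view agrees, with the post at (360,258) in the middle of the bar. The heights and spacings fit the task, so the bar must go towards -y.

```bash
cat > h.py <<'E'
from rig import robot
import numpy as np
from scipy.spatial.transform import Rotation as R
def go(p,yaw=-1.2,ry=0):  # world goal; yaw of tool x in deg; tool pointing down -> row for move_arm
    o=robot.get_obs(); r=R.from_quat(o["tool_rot"])
    g=R.from_euler("z",yaw,degrees=True)*R.from_euler("x",180,degrees=True)
    print("row",np.round(1e3*r.inv().apply(np.array(p)-o["position"]),1),np.round(np.degrees((r.inv()*g).as_rotvec()),1),"t",o["time"],np.round(o["position"],4))
E
python3 -c "
from h import *
go([.598,-.104,.245])"
```

```text
row [ 493.6 -271.8   -0.5] [-0.   0.  26.9] t 0.5 [ 0.2712 -0.563   0.2445]
```

{"api": "move_arm", "payload": {"series": "35 -19 0 0 0 7; 70 -38 0 0 0 14; 105 -57 0 0 0 20; 140 -77 0 0 0 27; 175 -96 0 0 0 27; 210 -115 0 0 0 27; 245 -135 0 0 0 27; 280 -154 0 0 0 27", "jaw": 0.6}}

```text
time: 1.17
position: [0.4575, -0.3011, 0.2448]
tool_rot: [1.0, -0.011, 0.0, 0.0]
ft_force: [0.7, -0.6, -0.1]
grip_width: 0.053
grip_force: 0.0
```

```bash
python3 -c "
from h import *
go([.598,-.104,.245])"
```

```text
row [ 1.360e+02 -2.002e+02 -2.000e-01] [ 0.  -0.  -0.1] t 1.1667 [ 0.4575 -0.3011  0.2448]
```

{"api": "move_arm", "payload": {"series": "23 -33 0 0 0 0; 46 -67 0 0 0 0; 69 -100 0 0 0 0; 92 -134 0 0 0 0; 115 -168 0 0 0 0; 130 -192 0 0 0 0; 136 -200 0 0 0 0; 136 -200 0 0 0 0"}}

```text
time: 1.83
position: [0.5983, -0.1038, 0.2445]
tool_rot: [1.0, -0.009, 0.0, 0.0]
ft_force: [-0.3, -0.6, -0.6]
grip_width: 0.0521
grip_force: 0.0
```

Run:
```python
from h import *
import cv2
go([.598,-.104,.132])
for n in("top","side"):
    p=robot.camera(n); cv2.imwrite(f"pics/{n}1.png",p["img"][:,:,::-1])
    for t in("bar_post","tee_grip"):
        print(n,t,[(np.round(d["xyz"],4).tolist(),round(d["p"],2)) for d in robot.tip_of(p,t)[:2]])
```

```text
row [ -0.4   0.2 112.5] [ 0.  -0.   0.1] t 1.8333 [ 0.5983 -0.1038  0.2445]
top bar_post [([0.597, -0.1032, 0.1309], 0.89)]
top tee_grip []
side bar_post [([0.5997, -0.1053, 0.1269], 0.94)]
side tee_grip [([0.5198, -0.0262, 0.1501], 0.98)]
```

View pics/side1.png

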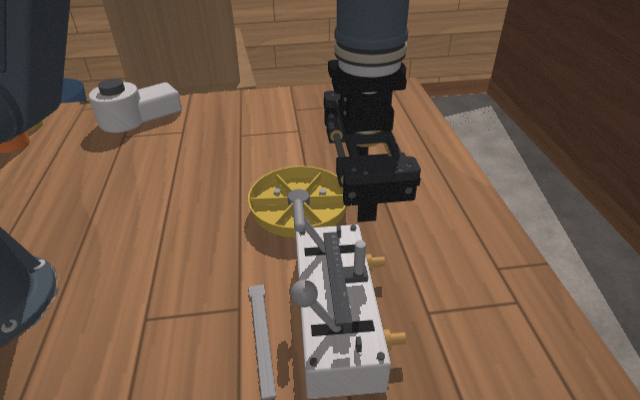

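The gripper is above the post (post at (360,258), fingertip at (368,215)), and the new readings agree with the old ones. I'll go down and grip.

{"api": "move_arm", "payload": {"series": "0 0 30 0 0 0; 0 0 60 0 0 0; 0 0 85 0 0 0; 0 0 100 0 0 0; 0 0 112 0 0 0; 0 0 112 0 0 0"}}

```text
time: 2.63
position: [0.5952, -0.1065, 0.1301]
tool_rot: [1.0, -0.012, -0.002, -0.001]
ft_force: [0.9, 0.3, 0.2]
grip_width: 0.0519
grip_force: 0.0
```

{"api": "move_arm", "payload": {"series": "0 0 0 0 0 0; 0 0 0 0 0 0; 0 0 0 0 0 0; 0 0 0 0 0 0; 0 0 0 0 0 0; 0 0 0 0 0 0", "jaw": 0, "newtons": 12}}

```text
time: 3.13
position: [0.5974, -0.106, 0.1333]
tool_rot: [1.0, -0.011, 0.001, 0.0]
ft_force: [-0.2, -0.9, 0.1]
grip_width: 0.0199
grip_force: 0.0
```

{"api": "move_arm", "payload": {"series": "0 0 0 0 0 0; 0 0 0 0 0 0; 0 0 0 0 0 0"}}

```text
time: 3.38
position: [0.5974, -0.106, 0.1331]
tool_rot: [1.0, -0.011, 0.0, 0.0]
ft_force: [-1.3, -1.1, 3.2]
grip_width: 0.0155
grip_force: 12.0
```

The post is gripped, with the opening at about 16 mm. Next I slide along the tool's +y, which is world -y.

{"api": "move_arm", "payload": {"series": "0 6 0 0 0 0; 0 12 0 0 0 0; 0 18 0 0 0 0; 0 24 0 0 0 0; 0 29 0 0 0 0; 0 33 0 0 0 0; 0 33 0 0 0 0; 0 33 0 0 0 0"}}

```text
time: 4.05
position: [0.5959, -0.1401, 0.133]
tool_rot: [1.0, -0.011, -0.0, 0.0]
ft_force: [-2.5, -0.9, 5.7]
grip_width: 0.0155
grip_force: 12.0
```

Run:
```python
from h import *
import cv2
for n in("top","side"):
    p=robot.camera(n); cv2.imwrite(f"pics/{n}2.png",p["img"][:,:,::-1])
    for t in("bar_post","tee_grip","ball_grip"):
        print(n,t,[(np.round(d["xyz"],4).tolist(),round(d["p"],2)) for d in robot.tip_of(p,t)[:2]])
```

```text
top bar_post []
top tee_grip [([0.5171, -0.0294, 0.1518], 0.62)]
top ball_grip []
side bar_post []
side tee_grip [([0.5192, -0.0276, 0.1483], 0.96)]
side ball_grip [([0.5119, -0.1785, 0.1469], 0.96), ([0.5657, -0.1113, -0.0008], 0.74)]
```

View pics/side2.png

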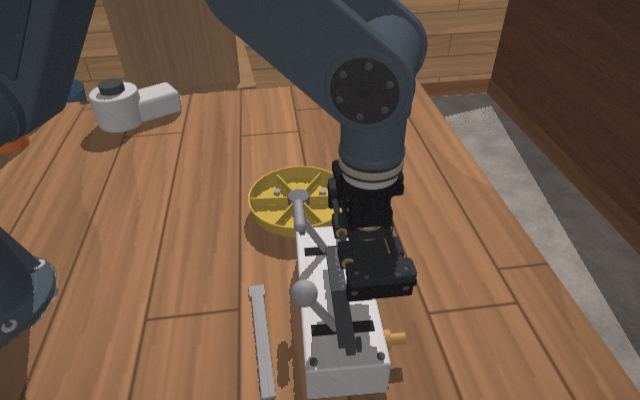

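The bar has moved about 34 mm towards -y (its end is now near (350,350)). The tee is about 111 mm from the post. I'll release and rise.

{"api": "move_arm", "payload": {"series": "0 0 0 0 0 0; 0 0 0 0 0 0; 0 0 0 0 0 0; 0 0 0 0 0 0; 0 0 -25 0 0 0; 0 0 -55 0 0 0; 0 0 -85 0 0 0; 0 0 -100 0 0 0", "jaw": 0.45}}

```text
time: 5.12
position: [0.5979, -0.1396, 0.2359]
tool_rot: [1.0, -0.011, 0.002, 0.001]
ft_force: [-0.2, -0.8, 0.9]
grip_width: 0.0388
grip_force: 0.0
```

```bash
python3 -c "
from h import *
go([.468,-.029,.232])
p=robot.camera('side')
for t in('bar_post','tee_grip','ball_grip'): print(t,[(np.round(d['xyz'],4).tolist(),round(d['p'],2)) for d in robot.tip_of(p,t)[:1]])
"
```

```text
row [-132.4 -107.7    3. ] [ 0.1 -0.3 -0.1] t 5.1167 [ 0.5979 -0.1396  0.2359]
bar_post [([0.5946, -0.141, 0.1289], 0.71)]
tee_grip [([0.5204, -0.0281, 0.1476], 0.63)]
ball_grip [([0.5106, -0.1818, 0.1477], 0.62)]
```

{"api": "move_arm", "payload": {"series": "-30 -24 0 0 0 0; -60 -49 0 0 0 0; -90 -74 0 0 0 0; -115 -95 0 0 0 0; -133 -108 0 0 0 0; -133 -108 0 0 0 0; -133 -108 0 0 0 0", "jaw": 0}}

```text
time: 5.9
position: [0.4641, -0.027, 0.2312]
tool_rot: [1.0, -0.011, -0.002, -0.0]
ft_force: [0.8, -0.8, -0.0]
grip_width: 0.003
grip_force: 0.0
```

{"api": "move_arm", "payload": {"series": "0 0 25 0 0 0; 0 0 50 0 0 0; 0 0 70 0 0 0; 0 0 78 0 0 0; 0 0 78 0 0 0"}}

```text
time: 6.32
position: [0.4653, -0.0284, 0.1522]
tool_rot: [1.0, -0.012, -0.002, -0.001]
ft_force: [-0.5, -0.4, -0.5]
grip_width: 0.0003
grip_force: 0.0
```

Run:
```python
from h import *
import cv2
p=robot.camera("side"); cv2.imwrite("pics/side3.png",p["img"][:,:,::-1])
go([.592,-.029,.156])
```

```text
row [125.9  -2.4  -2.9] [-0.   0.1 -0.1] t 6.3667 [ 0.4661 -0.0285  0.1534]
```

View pics/side3.png

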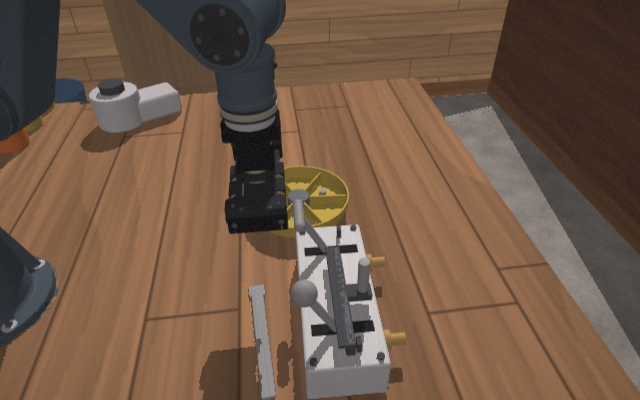

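The gripper (257,215) is on the -x side of the tee (300,205). The bar is clear and the ball lever is still shut. Now I push along +x.

{"api": "move_arm", "payload": {"series": "12 0 -1 0 0 0; 24 0 -2 0 0 0; 36 0 -3 0 0 0; 48 0 -3 0 0 0; 60 0 -3 0 0 0; 72 0 -3 0 0 0; 84 0 -3 0 0 0; 95 0 -3 0 0 0"}}

```text
time: 7.03
position: [0.5619, -0.0306, 0.159]
tool_rot: [1.0, -0.011, 0.001, 0.0]
ft_force: [-1.1, -1.1, 0.0]
grip_width: 0.0006
grip_force: 0.8
```

{"api": "move_arm", "payload": {"series": "6 0 0 0 0 0; 12 0 0 0 0 0; 18 0 0 0 0 0; 22 0 0 0 0 0; 22 0 0 0 0 0"}}

```text
time: 7.45
position: [0.5837, -0.0307, 0.1577]
tool_rot: [1.0, -0.011, 0.001, -0.0]
ft_force: [-0.4, 0.4, -0.0]
grip_width: 0.0005
grip_force: 0.2
```

Run:
```python
from h import *
import cv2
p=robot.camera("side"); cv2.imwrite("pics/side4.png",p["img"][:,:,::-1])
print([(np.round(d['xyz'],4).tolist(),round(d['p'],2)) for d in robot.tip_of(p,"tee_grip")[:1]],robot.get_obs()["ft_force"],robot.get_obs()["position"])
```

```text
[([0.6021, -0.0284, 0.1543], 0.79)] [-0.67384519  0.28946042  0.20805498] [ 0.58331322 -0.03059337  0.1577316 ]
```

View pics/side4.png

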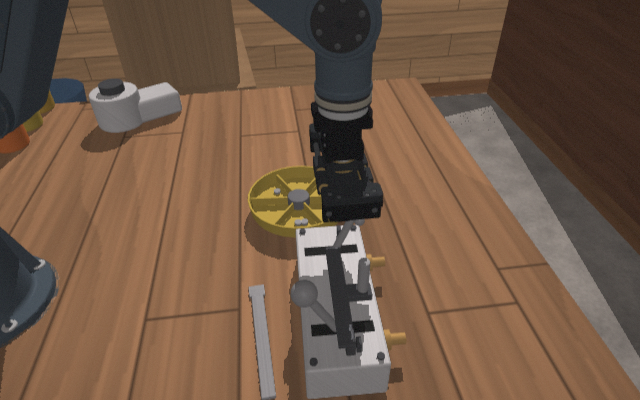

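The tee is over to the +x side (stem at (345,238)), but at about 0.84 rad it isn't at its stop. I'll push on and watch the force.

{"api": "move_arm", "payload": {"series": "4 0 0 0 0 0; 8 0 1 0 0 0; 11 0 2 0 0 0; 13 0 3 0 0 0; 13 0 3 0 0 0"}}

```text
time: 7.97
position: [0.595, -0.0308, 0.1546]
tool_rot: [1.0, -0.011, -0.001, -0.0]
ft_force: [-4.7, -0.4, 4.3]
grip_width: 0.0002
grip_force: 2.8
```

{"api": "move_arm", "payload": {"series": "2 0 0 0 0 0; 4 0 0 0 0 0; 4 0 0 0 0 0"}}

```text
time: 8.22
position: [0.5957, -0.0308, 0.1544]
tool_rot: [1.0, -0.011, -0.005, -0.0]
ft_force: [-9.4, -0.8, 7.5]
grip_width: 0.0006
grip_force: 6.1
```

Run:
```python
from h import *
for n in("side","top"):
    p=robot.camera(n)
    print([(np.round(d['xyz'],4).tolist(),round(d['p'],2)) for d in robot.tip_of(p,"tee_grip")[:1]])
print(robot.get_obs()["ft_force"],robot.get_obs()["position"])
```

```text
[([0.6157, -0.0321, 0.1461], 0.74)]
[]
[-10.72476909  -1.76132701   7.57078258] [ 0.59563417 -0.03076199  0.15443748]
```

It's at the end stop: the force is rising, the tool has stalled, and the tee is about 49 mm past the pivot. I'll back off along -x and go up.

{"api": "move_arm", "payload": {"series": "-5 0 0 0 0 0; -15 0 0 0 0 0; -30 0 0 0 0 0; -45 0 -10 0 0 0; -55 0 -35 0 0 0; -60 0 -70 0 0 0; -60 0 -95 0 0 0; -60 0 -95 0 0 0"}}

```text
time: 9.08
position: [0.5441, -0.0305, 0.2553]
tool_rot: [1.0, -0.011, 0.007, 0.002]
ft_force: [1.3, -0.7, 0.4]
grip_width: 0.0006
grip_force: 0.0
```

{"api": "move_arm", "payload": {"series": "-25 -25 0 0 0 0; -40 -50 0 0 0 0; -50 -80 0 0 0 0; -50 -105 0 0 0 0; -50 -110 0 0 0 0; -50 -110 0 0 0 0; -50 -110 0 0 0 0"}}

```text
time: 9.67
position: [0.4932, 0.0812, 0.2495]
tool_rot: [1.0, -0.011, 0.001, 0.0]
ft_force: [0.6, 0.7, -0.1]
grip_width: 0.0006
grip_force: 0.0
```

Run:
```python
from h import *
import cv2
for n in("side","top"):
    p=robot.camera(n); cv2.imwrite(f"pics/{n}5.png",p["img"][:,:,::-1])
    for t in('bar_post','tee_grip','ball_grip'): print(n,t,[(np.round(d['xyz'],4).tolist(),round(d['p'],2)) for d in robot.tip_of(p,t)[:1]])
```

```text
side bar_post [([0.5964, -0.1393, 0.1269], 0.88)]
side tee_grip [([0.618, -0.0304, 0.1466], 0.98)]
side ball_grip [([0.5087, -0.176, 0.1466], 0.73)]
top bar_post [([0.5979, -0.1365, 0.1313], 0.79)]
top tee_grip [([0.6163, -0.0343, 0.1528], 0.88)]
top ball_grip [([0.5106, -0.178, 0.1481], 0.93)]
```

View pics/side5.png

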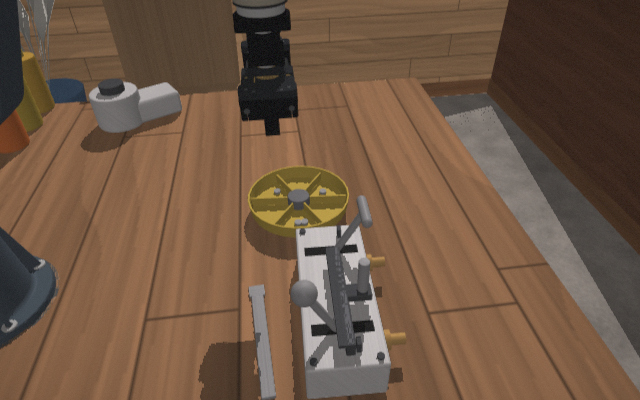

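The tee is open at (363,212) and the ball lever is still shut at (304,293). The post at (363,275) is about 107 mm from the tee, and the arm touches nothing.

```bash
python3 -c "
from rig import robot
print(robot.hand_in())"
```

```text
the job is handed in; nothing more can be done
None
```

I slid the locking bar about 34 mm clear and threw the T-handled valve fully open to its stop; the ball-topped lever stayed shut, the arm was clear, and the job was handed in at about 10 s with no verdict shown.

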